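# Press the marble slab home in the stopper rest

### The arm

A 6-joint arm with a two-finger parallel gripper is mounted at the origin on the work surface. World frame = base frame: x ahead of the robot, y to its left, z up, the work surface at z = 0. Lengths are in mm, angles in degrees, forces in N, time in s.
With the tool pointing down it reaches from about 350 to 850 mm from the base axis. Payload 8.1 kg.
Tool frame: the origin (TCP) lies midway between the tips of the shut fingers; the grasp point (between the pads) lies 19 mm behind it (r.pinch_z is the distance from the TCP to the grasp point, in mm); z points along the fingers, y is the line along which they close (so a half turn about z gives the same grasp; the last joint's range is limited). The gripper opens to 85 mm and grips with 20 to 120 N. Pads are 22 mm wide; open, the fingers measure 114 mm over their backs; the gripper's body (76 mm by 85 mm) begins 54 mm behind the grasp point. The pads swing forward as they close: fully open they stand 13 mm farther back than shut.
Start: joints at [-81.612, 7.471, 85.268, -0, 87.261, -4.893], TCP at [137.858, -583.952, 231.292] pointing down, gripper open.
Joint ranges: [-169.43, 169.43], [-51.17, 129.36], [1.28, 143.12], [-76.62, 256.62], [0, 156.53], [-152.29, 152.29]. Speed limits (degrees/s): [136.94, 136.94, 159.86, 180, 180, 180].

### API

Orientations are given as [roll, pitch, yaw] about the fixed x, y, z axes, in that order (R = Rz(yaw) Ry(pitch) Rx(roll)).
In Python, from bench import r gives the robot as it stands.
- The arm moves only by the shell command python3 -m jog 'ROWS' [OPENING] [FORCE]. ROWS is JSON, one flat list of numbers, 6 for each row, row after row: the shift along the tool's x, y, z in m, then the turn, a rotation vector about the tool's x, y, z in rad. A call has 1 to 8 rows; each row is the pose to reach, as a shift and turn from the pose commanded when the call began, along the tool's axes at that moment; what a row does not reach only later rows make up. A row lasts 1/8 s, in which the tool goes at most 62.5 mm and 10.7 degrees, less where a joint would pass 70% of its speed; a pose out of reach is approached as far as the arm can. A call with a gripper value outside its range is refused whole. OPENING is the opening, from -1 (shut) to 1 (fully open), set as the call begins (- or left out, the last holds). The fingers move at their own pace and stop on an object; FORCE is the grip in N (left out, the last holds). Time passes only in rows, so rows that repeat a pose let the fingers close. It gives the time, the measured TCP pose, the force, the opening and the grip force at its end, in the units of the state.
- r.sense(): the state, without advancing time (a new reading comes with each control period).
- r.snapshot(name): name is "scene" or "top" or "wrist"; returns a dict with "pixels" (400x640x3 uint8, red, green, blue), "range_z" (400x640 float32, mm along the optical axis (not along the pixel's ray), 0 where there is no reading), "K" (3x3 intrinsics, pixels), "rvec" (rotation vector, rad) and "tvec" (3), from world to camera coordinates, as OpenCV has them. Camera axes: x right, y down, z forward; pixel columns grow to the right and rows downward; lengths in mm; the calibration is good to about 2 mm. A picture is of the moment at which its call begins.
- r.hand_in(): hands the job in; it is judged then, once.
Trained networks look in a picture, given as the dict that the camera call returned (one of the last four; its "shot" number tells which), for a name from the list of things; names that differ only in an ending like _2 or _b are one class to them, and where a whole thing is asked for, a point or a joint stands for the part that bears it (a point fixed in the world has none). Each returns a list of dicts, best first, with "score" (0 to 1); they miss things now and then, are a little off and sometimes report something else, mostly with a low value. They report only what shows in the picture. A call takes as long as a camera call. They do not tell look-alikes from the thing itself.
- r.look_for(picture, target): "bbox" ([left, top, right, bottom] in pixels, round what is visible of it).
- r.outline_of(picture, target): "region" (400x640 bool, what is visible of it) and "bbox" ([left, top, right, bottom] in pixels, round what is visible of it).
The state is a dict: "time": time; "joint_pos": joint angles; "qd": joint speeds; "joint_efforts": joint torques, N m; "tool_pos": TCP position; "tcp_rot": TCP orientation; "ft_force": force on the tool from outside, world axes, zero at the start; "wrist_torque": the same for the moment, N m; "finger_gap": finger opening in mm; "grip_force": force on a finger pad.
Only numpy, scipy, OpenCV 4.12 (cv2) and the standard library are available. Lean on these libraries where they do the work, as an engineer would, in place of code of your own. Each camera call takes 0.05 s, during which the arm holds its last target. There are 200 camera calls.

### The job

The marble slab has been taken out of the brass stopper rest on the bar cart. Lay it gently on the rest's stiff feet, lengthwise and centred between the two raised ends, then press it down until it is fully home: lying level on the brass, flush with the raised ends. Do not drop or slam the stone, and leave the decanter, shaker, dish and bowl where they stand.

Things in the scene. Friction and masses are not known exactly. Their poses are not given: they have to be found in the camera images.
- slab: Loose marble slab, a flat rectangle 120 x 60 x 14 mm (x, y, z of its own axes), 0.2 to 0.38 kg, lying flat on the smoked-mirror tier. Origin at the centre of its underside; x along its length, z up. The same either way round.
- rest: Brass stopper rest, fixed, 160 x 74 mm on plan. Origin at the centre of its underside; x along its length, z up. Its flat bed (136 mm long, 74 mm wide, long sides open) is 20 mm above the origin; the raised end at each end of the bed is 12 mm thick and its top is 34 mm above the origin. The slab has 8 mm of play at each end; when home its top is level with the raised ends.
- bed (a point): Centre of the rest's bed surface, axes as the rest. Four black round feet, 12 mm diameter, stand out of the bed at x +-45, y +-20 mm, their tops uneven, 4 to 8 mm above it at the start. Each slides straight down when pushed with over 3.5 N (14 N for all four), has no spring and stays where pushed; pushed right in, it lies just below the bed. The slab's weight does not move them.
- decanter: Bystander: empty glass decanter with glass stopper, 88 mm diameter, 207 mm tall, standing loose. Origin at the centre of its underside, z up.
- shaker: Bystander: stainless cocktail shaker, 82 mm diameter, 188 mm tall, standing loose. Origin at the centre of its underside, z up.
- dish: Bystander: low black round ceramic dish shaped like an ashtray, 104 mm diameter, 28 mm tall, loose. Origin at the centre of its underside.
- bowl: Bystander: white porcelain bowl, 104 mm diameter, 45 mm tall, loose. Origin at the centre of its underside.
There are look-alikes about, which are no part of the job. Of the things that look like the slab, the middle-sized one is meant. Of the things shaped like the rest, the brass one is meant.

How it is judged (in metres and radians):
On the way:
1. the slab is laid, or lowered slowly, onto the raised feet between the raised ends, not yet pressed home (z of slab in the frame of rest between 0.0225 and 0.031 m and x of slab in the frame of rest between -0.012 and 0.012 m and y of slab in the frame of rest between -0.012 and 0.012 m and linear speed of slab below 0.06 m/s), for 0.1 s.
At the end, for the whole second after the job is handed in: The slab lies in the rest, at rest and released: its underside within 2 mm of the brass bed, level within 0.02 rad, its centre within 10 mm of the rest's centre along and across, its length within 0.14 rad of the rest's (z of slab in the frame of rest between 0.018 and 0.022 m and x of slab in the frame of rest between -0.01 and 0.01 m and y of slab in the frame of rest between -0.01 and 0.01 m and angle between the x axis of slab and the x axis of rest, either way round below 0.14 rad and angle between slab's own z axis and vertical below 0.02 rad and linear speed of slab below 0.01 m/s); the robot touches nothing.
It fails at once if the slab is dropped, slammed or rammed into the rest (more than 80 N between them) (contact force between slab and rest above 80 N).
It fails at once if the decanter is pushed more than 25 mm or tipped over (distance of decanter from where it was at the start of the episode above 0.025 m or angle between decanter's own z axis and vertical above 0.35 rad).
It fails at once if the shaker is pushed more than 25 mm or tipped over (distance of shaker from where it was at the start of the episode above 0.025 m or angle between shaker's own z axis and vertical above 0.35 rad).
It fails at once if the dish is pushed more than 25 mm or tipped over (distance of dish from where it was at the start of the episode above 0.025 m or angle between dish's own z axis and vertical above 0.35 rad).
It fails at once if the bowl is pushed more than 25 mm or tipped over (distance of bowl from where it was at the start of the episode above 0.025 m or angle between bowl's own z axis and vertical above 0.35 rad).
It also fails if it takes over 58 s, if anything falls off the work surface, if the arm or the gripper's body presses on something with over 40 N, if the wrist force passes 120 N, or if a joint passes its speed limit or range.

## Working session

There is one attempt and no reset: what is moved stays moved. The work goes in short steps, Python scripts to look and compute and a shell command to move; the robot and the scene stay as the last step left them, time stands still between calls to the robot, and variables do not carry over. Pictures are saved under pics/ and viewed, at most 10 in all, crops included, and the job is handed in when it is done.

```bash
ls; mkdir -p pics; cat > h.py <<'E'
import numpy as np, cv2
from bench import r
def cloud(s):
    K=np.array(s["K"]);R=cv2.Rodrigues(np.array(s["rvec"],float))[0];t=np.array(s["tvec"],float).ravel()
    z=s["range_z"];v,u=np.mgrid[:z.shape[0],:z.shape[1]]
    c=np.stack([(u-K[0,2])/K[0,0]*z,(v-K[1,2])/K[1,1]*z,z],-1)
    P=(c-t)@R; P[z<=0]=np.nan
    return P
def save(s,n,crop=None,k=1):
    p=s["pixels"][:,:,::-1]
    if crop: l,t,rr,b=crop;p=p[t:b,l:rr]
    cv2.imwrite("pics/"+n,cv2.resize(p,None,fx=k,fy=k,interpolation=cv2.INTER_CUBIC))
E
python3 - <<'E'
from h import *
a=r.snapshot("scene");b=r.snapshot("top")
save(a,"scene.png");save(b,"top.png")
for nm,s in(("scene",a),("top",b)):
    P=cloud(s)
    for t in("slab","rest","decanter","shaker","dish","bowl"):
        for d in r.outline_of(s,t):
            q=P[d["region"]];q=q[~np.isnan(q[:,0])]
            if len(q)<5: continue
            top=np.percentile(q[:,2],90); f=q[q[:,2]>top-6]
            (c,sz,an)=cv2.minAreaRect(f[:,:2].astype(np.float32))
            print(nm,t,round(d["score"],2),np.int32(d["bbox"]),"top",round(top,1),"c",np.round(c,1),"sz",np.round(sz,1),"an",round(an,1))
E
```

```text
pics
scene slab 0.97 [428 230 458 260] top 13.0 c [504.6 369.9] sz [216.9  89.2] an 13.7
scene slab 0.71 [364 206 411 236] top 16.4 c [443.3 189.2] sz [ 64.1 124. ] an 78.0
scene slab 0.63 [339 165 387 202] top 21.4 c [365.8  31.8] sz [163.6  81.8] an 61.8
scene rest 0.77 [244 128 289 150] top 29.9 c [ 394.4 -380.5] sz [ 73.1 157.7] an 57.2
scene rest 0.73 [296 201 360 242] top 32.4 c [576.6  51.3] sz [ 75.5 161. ] an 73.2
scene rest 0.69 [248 160 301 195] top 31.6 c [ 527.7 -205.3] sz [ 80.8 162. ] an 65.6
scene decanter 0.97 [431 243 474 318] top 191.6 c [588.5 453.5] sz [36.1 34.5] an 60.5
scene shaker 0.68 [199 107 226 161] top 168.6 c [ 565.2 -456.9] sz [39.7 35.7] an 79.2
scene dish 0.57 [279 256 320 291] top 28.2 c [770.8 119.4] sz [100.8 102. ] an 5.4
scene bowl 0.8 [240 213 275 239] top 43.6 c [736.7 -76.1] sz [102.7  98. ] an 44.2
top slab 0.73 [191 233 221 249] top 14.3 c [427.2 353. ] sz [44.1 86.4] an 2.9
top slab 0.56 [282 236 343 284] top 22.5 c [362.2  32.3] sz [159.   78.3] an 62.0
top slab 0.55 [248 214 272 256] top 17.7 c [442.9 191.1] sz [ 59.8 118.2] an 79.7
top rest 0.94 [287 160 324 219] top 32.9 c [574.3  50.6] sz [ 72.8 160.1] an 72.4
top rest 0.88 [435 214 486 280] top 33.2 c [ 389.  -380.6] sz [ 73.5 160. ] an 57.1
top rest 0.69 [376 172 416 232] top 33.3 c [ 525.8 -204.1] sz [ 72.8 161.4] an 65.6
top rest 0.65 [263 111 298 146] top 28.5 c [766.5 120.1] sz [101.6 101.1] an 83.1
top decanter 0.71 [141 172 186 205] top 202.7 c [583.2 452.5] sz [33.3 30.9] an 20.9
top shaker 0.91 [465 168 512 198] top 186.2 c [ 561.6 -455.9] sz [36.3 36.7] an 40.5
top shaker 0.55 [375 174 415 233] top 33.3 c [ 525.3 -203.8] sz [ 72.6 160.3] an 65.6
top dish 0.66 [263 114 300 144] top 28.2 c [766.5 118.5] sz [100.2  97.4] an 44.2
top bowl 0.58 [331 118 362 151] top 43.9 c [732.1 -76.1] sz [97.7 99.6] an 88.0
```

```bash
python3 - <<'E'
import cv2
a=cv2.imread("pics/scene.png");b=cv2.imread("pics/top.png")
x=cv2.resize(a[110:310,190:490],(800,533),interpolation=cv2.INTER_CUBIC)
cv2.imwrite("pics/s2.png",x)
cv2.imwrite("pics/t2.png",cv2.resize(b[100:295,135:520],(800,405),interpolation=cv2.INTER_CUBIC))
E
```

```text
(no output)
```

View pics/s2.png

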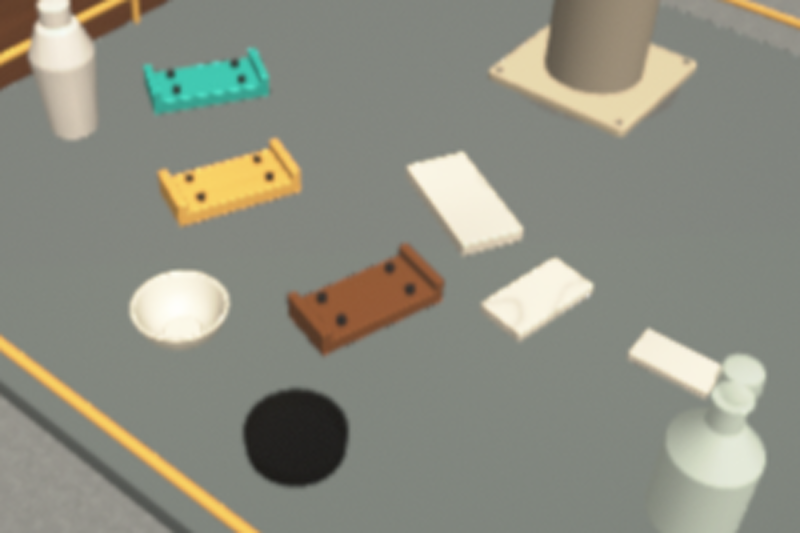

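View pics/t2.png

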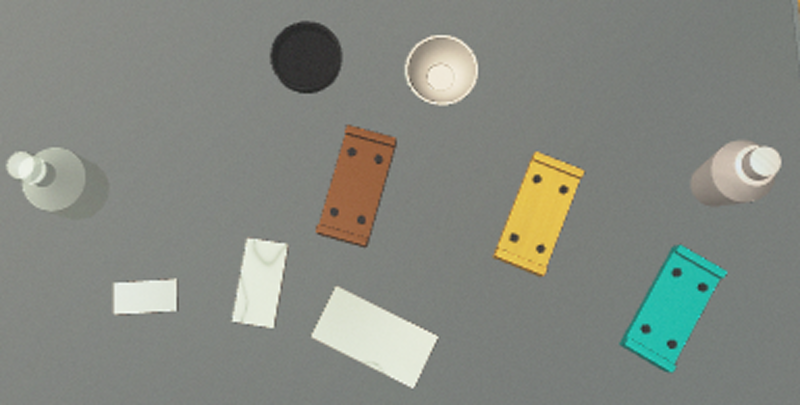

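Brass rest: of the brown (305,190), yellow (396,202) and teal (460,247) ones in the top view, the yellow one matches brass. Slab: of small (206,241, 86×44), middle (260,235, 120×60) and large (313,260, 159×78), the middle one fits the size given; the crops confirm it.

```bash
cat >> h.py <<'E'
from scipy.spatial.transform import Rotation as Rt
def to(x,y,z,yaw):
    s=r.sense();R0=Rt.from_euler("xyz",s["tcp_rot"],degrees=True)
    p=np.array([x,y,z])-s["tool_pos"]
    best=None
    for k in(0,180):
        q=R0.inv()*Rt.from_euler("xyz",[180,0,yaw+k],degrees=True)
        v=q.as_rotvec()
        if best is None or np.linalg.norm(v)<np.linalg.norm(best): best=v
    print("row",np.round(R0.inv().apply(p)/1000,4),np.round(best,4),"t",s["time"],"rows",np.linalg.norm(p)/62.5,np.degrees(np.linalg.norm(best))/10.7)
def st():
    s=r.sense();print({k:np.round(v,2) for k,v in s.items() if k not in("qd","joint_efforts")})
E
python3 - <<'E'
from h import *
st();to(470,-260,260,-24.4);to(443,190,260,-10)
w=r.snapshot("wrist");R=cv2.Rodrigues(np.array(w["rvec"],float))[0];print("cam",-R.T@np.array(w["tvec"]).ravel(),R[2])
E
```

```text
{'time': np.float64(0.7), 'joint_pos': array([-81.61,   7.47,  85.27,  -0.  ,  87.26,  -4.89]), 'tool_pos': array([ 137.87, -583.97,  231.32]), 'tcp_rot': array([180.  ,   0.  ,  13.28]), 'ft_force': array([-0.18,  0.7 , -0.08]), 'wrist_torque': array([0.03, 0.02, 0.02]), 'grip_force': np.float64(0.0), 'finger_gap': np.float64(85.45)}
row [ 0.3977 -0.239  -0.0287] [ 1.000e-04 -0.000e+00  6.577e-01] t 0.7 rows 7.437712416662629 3.521792558101463
row [ 0.4748 -0.6832 -0.0287] [ 1.000e-04 -0.000e+00  4.064e-01] t 0.7 rows 13.319105874078405 2.175998184064988
cam [ 203.45962425 -568.07509031  373.59209351] [-0.2614862  -0.06272113 -0.96316718]
```

```bash
python3 -m jog '[0.46,-0.28,-0.03,0,0,0.66,0.46,-0.28,-0.03,0,0,0.66,0.46,-0.28,-0.03,0,0,0.66,0.46,-0.28,-0.03,0,0,0.66,0.46,-0.28,-0.03,0,0,0.66,0.46,-0.28,-0.03,0,0,0.66,0.46,-0.28,-0.03,0,0,0.66,0.46,-0.28,-0.03,0,0,0.66]' 1
python3 -m jog '[0,0,0,0,0,0,0,0,0,0,0,0]'
cat >> h.py <<'E'
def find(s,t,zmin,near):
    P=cloud(s);out=[]
    for d in r.outline_of(s,t):
        q=P[d["region"]];q=q[~np.isnan(q[:,0])]
        top=np.percentile(q[:,2],95); f=q[q[:,2]>zmin]
        if len(f)<20: continue
        c,sz,an=cv2.minAreaRect(f[:,:2].astype(np.float32))
        if sz[0]<sz[1]: an+=90
        an=(an+90)%180-90
        if np.hypot(*(np.array(c)-near))<80: print(t,round(d["score"],2),np.int32(d["bbox"]),"top",round(top,1),"med",np.round(np.median(f,0),1),"c",np.round(c,1),np.round(sz,1),"yaw",round(an,2))
E
python3 - <<'E'
from h import *
w=r.snapshot("wrist");save(w,"w1.png");find(w,"rest",12,(526,-204));to(443,190,260,-10)
E
```

```text
time: 1.75
tool_pos: [489.5, -236.8, 259.2]
tcp_rot: [180.0, -0.1, -24.5]
ft_force: [0.4, -1.0, -0.6]
finger_gap: 85.6
grip_force: 0.0
time: 2.0
tool_pos: [488.2, -238.3, 258.6]
tcp_rot: [180.0, 0.0, -24.5]
ft_force: [-0.0, -0.6, 0.4]
finger_gap: 85.5
grip_force: 0.0
rest 0.61 [241  70 312 223] top 33.7 med [ 531.8 -207.    19.8] c [ 526.9 -205. ] [ 74.2 159. ] yaw -24.18
row [-0.2193 -0.3717 -0.0015] [ 0.0003  0.0003 -0.255 ] t 2.1 rows 6.905442318396355 1.3653491599913865
```

View pics/w1.png

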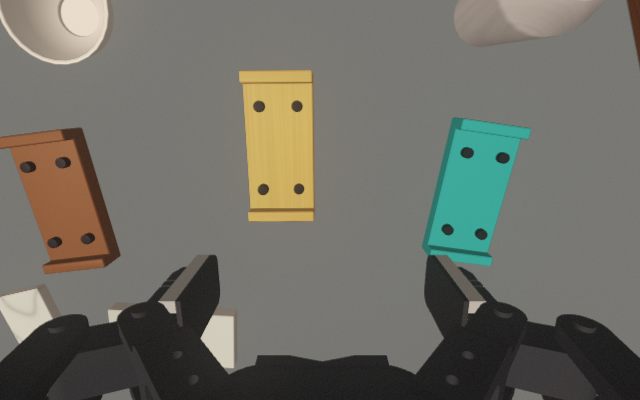

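Rest seen from the wrist: the yellow brass one at pixels (278,146), between the brown (60,205) and teal (475,190). Now over the slab.

```bash
python3 -m jog '[-0.252,-0.362,0,0,0,-0.25,-0.252,-0.362,0,0,0,-0.25,-0.252,-0.362,0,0,0,-0.25,-0.252,-0.362,0,0,0,-0.25,-0.252,-0.362,0,0,0,-0.25,-0.252,-0.362,0,0,0,-0.25,-0.252,-0.362,0,0,0,-0.25,-0.252,-0.362,0,0,0,-0.25]'
python3 -m jog '[0,0,0,0,0,0,0,0,0,0,0,0]'
python3 - <<'E'
from h import *
w=r.snapshot("wrist");save(w,"w2.png");find(w,"slab",7,(443,190));to(443,190,100,-10)
E
```

```text
time: 3.1
tool_pos: [408.3, 198.0, 258.8]
tcp_rot: [-179.9, 0.0, -10.0]
ft_force: [0.0, -0.8, -0.1]
finger_gap: 85.1
grip_force: 0.0
time: 3.35
tool_pos: [409.9, 193.9, 258.7]
tcp_rot: [180.0, -0.0, -10.4]
ft_force: [-0.1, 0.1, -0.4]
finger_gap: 85.3
grip_force: 0.0
slab 0.68 [288  79 350 190] top 14.9 med [446.7 190.3  13.6] c [442.7 190.9] [ 60.2 119.8] yaw -10.75
row [ 0.0333 -0.002   0.1587] [ 0.0002 -0.0002 -0.0066] t 3.45 rows 2.5953062918434218 0.03515069638476394
```

View pics/w2.png

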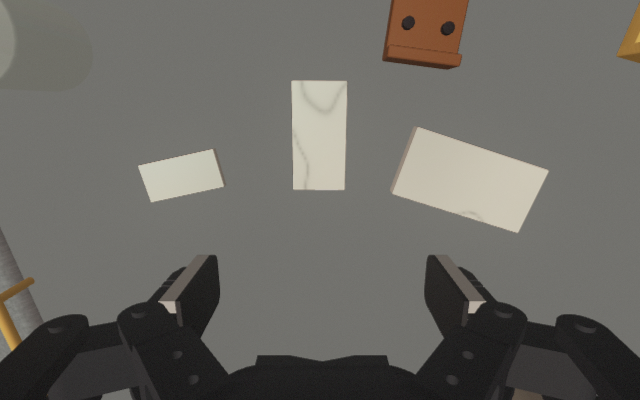

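Middle slab confirmed at pixels (319,135), 120×60 measured at (442.7,190.9), yaw −10.75°; the small (181,176) and large (470,180) ones are clear of the fingers.

```bash
python3 -m jog '[0.033,-0.003,0.05,0,0,0.006,0.033,-0.003,0.11,0,0,0.006,0.033,-0.003,0.17,0,0,0.006,0.033,-0.003,0.21,0,0,0.006,0.033,-0.003,0.21,0,0,0.006,0.033,-0.003,0.21,0,0,0.006]'
python3 - <<'E'
from h import *
st();to(442.7,190.9,-3,-10.75)
E
```

```text
time: 4.2
tool_pos: [443.8, 192.5, 50.6]
tcp_rot: [-179.9, -0.1, -10.6]
ft_force: [0.6, 0.2, 1.1]
finger_gap: 85.3
grip_force: 0.0
{'time': np.float64(4.2), 'joint_pos': array([ 17.38,  -0.9 , 113.76,  -0.  ,  67.01, 117.99]), 'tool_pos': array([443.78, 192.52,  50.6 ]), 'tcp_rot': array([-1.7994e+02, -1.1000e-01, -1.0620e+01]), 'ft_force': array([0.6 , 0.23, 1.07]), 'wrist_torque': array([ 0.02, -0.02, -0.01]), 'grip_force': np.float64(0.0), 'finger_gap': np.float64(85.25)}
row [-0.0009  0.0018  0.0536] [-0.001  -0.0019  0.0023] t 4.2 rows 0.8581674767877376 0.017072538165864272
```

```bash
python3 -m jog '[-0.001,0.001,0.02,0,0,0,-0.001,0.001,0.04,0,0,0,-0.001,0.001,0.049,0,0,0,-0.001,0.001,0.051,0,0,0,-0.001,0.001,0.051,0,0,0]' 1 40
python3 -m jog '[0,0,0,0,0,0,0,0,0,0,0,0,0,0,0,0,0,0,0,0,0,0,0,0,0,0,0,0,0,0,0,0,0,0,0,0]' 0.2 40
python3 - <<'E'
from h import *
w=r.snapshot("wrist");save(w,"w3.png",(140,150,500,400),2);st()
E
```

```text
time: 4.82
tool_pos: [442.1, 192.2, -1.1]
tcp_rot: [-180.0, -0.1, -10.6]
ft_force: [0.0, -0.2, 0.2]
finger_gap: 85.4
grip_force: 0.0
time: 5.58
tool_pos: [441.8, 192.1, -1.4]
tcp_rot: [-180.0, -0.1, -10.6]
ft_force: [-2.2, -0.9, 6.5]
finger_gap: 58.8
grip_force: 43.3
{'time': np.float64(5.62), 'joint_pos': array([ 17.4 ,   3.88, 115.21,   0.  ,  60.83, 117.95]), 'tool_pos': array([441.84, 192.14,  -1.37]), 'tcp_rot': array([-1.7997e+02, -6.0000e-02, -1.0550e+01]), 'ft_force': array([-1.64, -1.28,  5.96]), 'wrist_torque': array([-0.09,  0.18,  0.  ]), 'grip_force': np.float64(43.3), 'finger_gap': np.float64(59.03)}
```

View pics/w3.png

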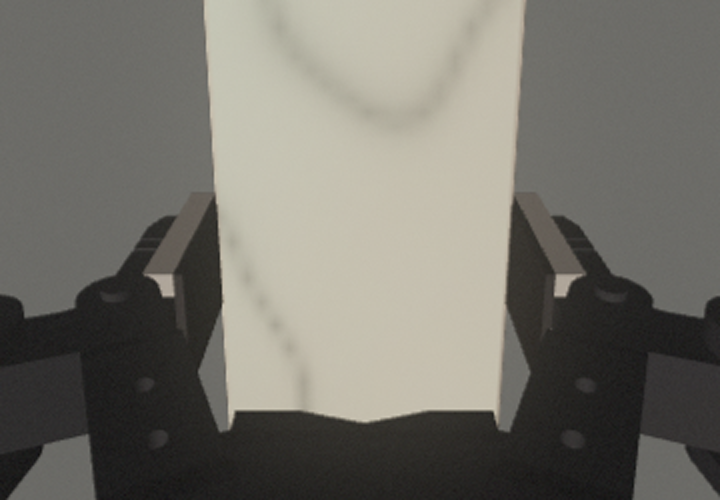

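```bash
python3 -m jog '[0,0,-0.005,0,0,0,0,0,-0.02,0,0,0,0,0,-0.045,0,0,0,0,0,-0.075,0,0,0,0,0,-0.1,0,0,0,0,0,-0.11,0,0,0,0,0,-0.11,0,0,0]'
python3 - <<'E'
from h import *
st();to(525.9,-204.5,108,-24.2)
E
```

```text
time: 6.5
tool_pos: [441.6, 192.0, 108.5]
tcp_rot: [-180.0, -0.1, -10.6]
ft_force: [0.2, 0.3, -3.0]
finger_gap: 58.9
grip_force: 44.2
{'time': np.float64(6.5), 'joint_pos': array([ 17.4 ,  -5.68, 111.73,  -0.  ,  73.87, 117.95]), 'tool_pos': array([441.62, 192.04, 108.46]), 'tcp_rot': array([-1.7996e+02, -8.0000e-02, -1.0550e+01]), 'ft_force': array([ 0.24,  0.27, -3.01]), 'wrist_torque': array([ 0.01,  0.02, -0.02]), 'grip_force': np.float64(44.16), 'finger_gap': np.float64(58.93)}
row [0.1555 0.3744 0.0004] [-0.0009 -0.0013  0.2382] t 6.5 rows 6.486371651131009 1.2755072352726868
```

```bash
python3 -m jog '[0.008,0.019,0,0,0,0.01,0.026,0.062,0,0,0,0.04,0.05,0.12,0,0,0,0.08,0.078,0.187,0,0,0,0.12,0.106,0.255,0,0,0,0.16,0.13,0.312,0,0,0,0.2,0.147,0.355,0,0,0,0.23,0.155,0.374,0,0,0,0.238]'
python3 -m jog '[0,0,0,0,0,0,0,0,0,0,0,0,0,0,0,0,0,0]'
python3 - <<'E'
from h import *
st();to(525.9,-204.5,50,-24.2)
w=r.snapshot("wrist");save(w,"w4.png")
find(w,"rest",12,(526,-205));find(w,"slab",60,(526,-205))
t=r.snapshot("top");find(t,"slab",60,(526,-205))
E
```

```text
time: 7.5
tool_pos: [524.2, -207.3, 106.0]
tcp_rot: [180.0, 0.1, -24.4]
ft_force: [-0.2, 1.1, -2.0]
finger_gap: 59.0
grip_force: 44.2
time: 7.88
tool_pos: [524.6, -202.8, 107.1]
tcp_rot: [-180.0, 0.1, -24.1]
ft_force: [-0.2, 0.4, -1.9]
finger_gap: 58.9
grip_force: 44.2
{'time': np.float64(7.88), 'joint_pos': array([-2.636e+01,  7.140e+00,  9.894e+01,  1.000e-02,  7.399e+01,
        8.774e+01]), 'tool_pos': array([ 524.64, -202.8 ,  107.1 ]), 'tcp_rot': array([-1.7998e+02,  7.0000e-02, -2.4110e+01]), 'ft_force': array([-0.15,  0.36, -1.87]), 'wrist_torque': array([ 0.01,  0.06, -0.03]), 'grip_force': np.float64(44.21), 'finger_gap': np.float64(58.86)}
row [0.0019 0.0011 0.0571] [-0.0003  0.0012  0.0015] t 7.875 rows 0.9142635326635957 0.01058999324024024
rest 0.87 [265  81 382 123] top 34.4 med [ 588.3 -232.1   31.4] c [ 587.8 -232.3] [73.9 25.7] yaw 65.79
slab 0.71 [238 121 406 358] top 123.0 med [ 541.6 -209.5  122. ] c [ 533.5 -206.7] [ 60.5 102.8] yaw -24.1
slab 0.53 [389 201 407 222] top 127.9 med [ 484.3 -197.6  124. ] c [ 465.6 -171.4] [ 48.9 115.8] yaw -53.49
```

View pics/w4.png

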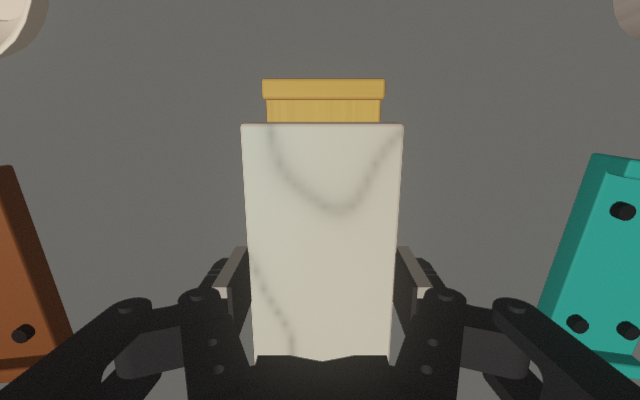

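The slab is held square between the fingers (pixels 242–403 × 122–358), with the brass rest's far end at (323,90) right ahead of it; corrections are about 1.5 mm. Lowering.

```bash
python3 -m jog '[0.0015,0.001,0.008,0,0,0.001,0.0015,0.001,0.025,0,0,0.001,0.0015,0.001,0.045,0,0,0.001,0.0015,0.001,0.06,0,0,0.001,0.0015,0.001,0.067,0,0,0.001,0.0015,0.001,0.07,0,0,0.001,0.0015,0.001,0.07,0,0,0.001,0.0015,0.001,0.07,0,0,0.001]'
python3 - <<'E'
from h import *
w=r.snapshot("wrist");st();find(w,"rest",12,(526,-205));find(w,"slab",40,(526,-205))
E
```

```text
time: 9.12
tool_pos: [526.6, -206.0, 38.5]
tcp_rot: [180.0, -0.1, -24.2]
ft_force: [-0.3, -0.7, -2.6]
finger_gap: 58.9
grip_force: 44.2
{'time': np.float64(9.18), 'joint_pos': array([-26.56,  12.3 , 100.99,  -0.  ,  66.63,  87.69]), 'tool_pos': array([ 526.54, -205.97,   38.49]), 'tcp_rot': array([ 1.800e+02, -8.000e-02, -2.425e+01]), 'ft_force': array([-0.09,  0.47, -1.6 ]), 'wrist_torque': array([-0.  , -0.03, -0.02]), 'grip_force': np.float64(44.17), 'finger_gap': np.float64(58.94)}
slab 0.82 [238 122 405 358] top 54.4 med [ 543.4 -212.7   53.4] c [ 535.6 -210.1] [ 60.5 102.4] yaw -24.02
```

```bash
python3 -m jog '[-0.0015,-0.001,0.003,0,0,0,-0.0015,-0.001,0.006,0,0,0,-0.0015,-0.001,0.008,0,0,0,-0.0015,-0.001,0.009,0,0,0,-0.0015,-0.001,0.01,0,0,0,-0.0015,-0.001,0.011,0,0,0]'
python3 -m jog '[0,0,0.0005,0,0,0,0,0,0.001,0,0,0,0,0,0.0015,0,0,0]'
```

```text
time: 10.02
tool_pos: [525.1, -204.2, 26.7]
tcp_rot: [-180.0, -0.0, -24.2]
ft_force: [0.4, -0.1, -1.9]
finger_gap: 59.0
grip_force: 44.2
time: 10.4
tool_pos: [525.1, -204.2, 25.5]
tcp_rot: [180.0, -0.0, -24.2]
ft_force: [-2.2, 0.4, 2.5]
finger_gap: 58.7
grip_force: 44.7
```

```bash
python3 -m jog '[0,0,0,0,0,0,0,0,0.0005,0,0,0,0,0,0.001,0,0,0,0,0,0.0015,0,0,0,0,0,0.002,0,0,0,0,0,0.002,0,0,0]'
```

```text
time: 11.15
tool_pos: [525.1, -204.2, 23.6]
tcp_rot: [180.0, -0.0, -24.2]
ft_force: [-3.8, 2.5, 8.1]
finger_gap: 58.7
grip_force: 45.3
```

```bash
python3 -m jog '[0,0,0,0,0,0,0,0,0,0,0,0,0,0,0,0,0,0,0,0,0,0,0,0]' 0.7 40; python3 -m jog '[0,0,0,0,0,0,0,0,0,0,0,0,0,0,-0.02,0,0,0,0,0,-0.05,0,0,0,0,0,-0.1,0,0,0,0,0,-0.16,0,0,0,0,0,-0.16,0,0,0,0,0,-0.16,0,0,0]' 0.9
python3 - <<'E'
from h import *
w=r.snapshot("wrist");st();save(w,"w5.png",(160,40,480,280),2);find(w,"slab",32,(526,-205));find(w,"rest",12,(526,-205))
P=cloud(w)
for d in r.outline_of(w,"slab"):
    q=P[d["region"]];q=q[q[:,2]>30];q=q[np.hypot(q[:,0]-526,q[:,1]+205)<70]
    if len(q)>500:
        A=np.c_[q[:,:2]-[526.6,-204.9],np.ones(len(q))];c=np.linalg.lstsq(A,q[:,2],rcond=None)[0];print("plane",c)
E
```

```text
time: 11.65
tool_pos: [525.1, -204.2, 23.1]
tcp_rot: [180.0, -0.0, -24.3]
ft_force: [0.2, 0.5, 0.1]
finger_gap: 72.2
grip_force: 0.0
time: 12.65
tool_pos: [525.4, -204.3, 184.6]
tcp_rot: [180.0, -0.1, -24.2]
ft_force: [0.3, 0.2, -0.6]
finger_gap: 80.8
grip_force: 0.0
{'time': np.float64(12.7), 'joint_pos': array([-26.46,   3.34,  94.73,   0.  ,  81.96,  87.78]), 'tool_pos': array([ 524.64, -203.97,  183.06]), 'tcp_rot': array([-1.800e+02,  3.000e-02, -2.425e+01]), 'ft_force': array([-0.38,  0.24, -1.18]), 'wrist_torque': array([-0.02,  0.01, -0.03]), 'grip_force': np.float64(0.0), 'finger_gap': np.float64(80.97)}
slab 0.59 [282 113 358 250] top 39.7 med [ 530.8 -206.4   38.5] c [ 526.2 -204.9] [ 60.1 118.7] yaw -24.33
rest 0.73 [277  88 367 267] top 34.4 med [ 561.7 -211.8   24.1] c [ 526.4 -204.8] [ 74.2 159.2] yaw -24.15
plane [ 4.47058509e-04 -1.47678661e-03  3.85144799e+01]
```

View pics/w5.png

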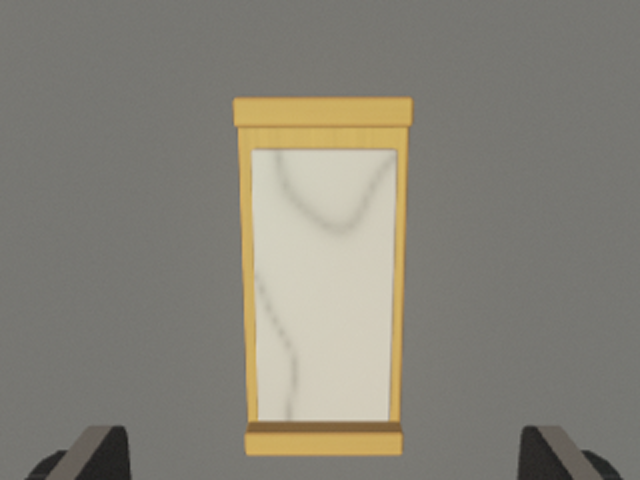

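The slab lies centred on the feet between the raised ends (crop centre ≈(324,285)), level, 4.5 mm proud. Shutting the fingers and pressing in the middle.

```bash
python3 -m jog '[0.0015,0,0.03,0,0,0,0.0015,0,0.07,0,0,0,0.0015,0,0.1,0,0,0,0.0015,0,0.12,0,0,0,0.0015,0,0.13,0,0,0,0.0015,0,0.135,0,0,0,0.0015,0,0.135,0,0,0,0.0015,0,0.135,0,0,0]' -1 40
python3 -m jog '[0,0,0.002,0,0,0,0,0,0.004,0,0,0,0,0,0.006,0,0,0,0,0,0.008,0,0,0,0,0,0.009,0,0,0,0,0,0.0095,0,0,0]'
python3 -m jog '[0,0,0.0005,0,0,0,0,0,0.001,0,0,0,0,0,0.0015,0,0,0,0,0,0.002,0,0,0]'
```

```text
time: 13.85
tool_pos: [527.2, -205.1, 49.3]
tcp_rot: [180.0, -0.1, -24.2]
ft_force: [0.3, 0.7, 0.3]
finger_gap: -0.0
grip_force: 0.0
time: 14.6
tool_pos: [526.3, -204.7, 39.0]
tcp_rot: [180.0, 0.0, -24.2]
ft_force: [-3.7, 1.5, 6.8]
finger_gap: -0.0
grip_force: 3.4
time: 15.1
tool_pos: [526.5, -204.8, 37.8]
tcp_rot: [180.0, 0.0, -24.2]
ft_force: [-5.5, 2.1, 10.8]
finger_gap: -0.1
grip_force: 5.5
```

```bash
python3 -m jog '[0,0,0.0005,0,0,0,0,0,0.001,0,0,0,0,0,0.0015,0,0,0,0,0,0.002,0,0,0,0,0,0.0025,0,0,0,0,0,0.003,0,0,0]'
python3 -m jog '[0,0,0.0005,0,0,0,0,0,0.001,0,0,0,0,0,0.0015,0,0,0,0,0,0.002,0,0,0]'
```

```text
time: 15.85
tool_pos: [526.5, -204.8, 34.9]
tcp_rot: [180.0, 0.0, -24.2]
ft_force: [-6.3, 2.0, 11.1]
finger_gap: 0.1
grip_force: 5.5
time: 16.35
tool_pos: [526.4, -204.8, 34.0]
tcp_rot: [180.0, 0.0, -24.2]
ft_force: [-13.2, 6.2, 25.5]
finger_gap: 0.0
grip_force: 12.9
```

```bash
python3 -m jog '[0,0,0.0004,0,0,0,0,0,0.0008,0,0,0,0,0,0.0008,0,0,0]'
python3 -m jog '[0,0,-0.002,0,0,0,0,0,-0.004,0,0,0,0,0,-0.03,0,0,0,0,0,-0.08,0,0,0,0,0,-0.14,0,0,0,0,0,-0.14,0,0,0,0,0,-0.14,0,0,0]'
python3 - <<'E'
from h import *
w=r.snapshot("wrist");st();save(w,"w6.png",(160,40,480,280),2);find(w,"slab",28,(526,-205));find(w,"rest",12,(526,-205))
P=cloud(w)
def fit(q):
    for _ in range(3):
        A=np.c_[q[:,:2]-[526.5,-204.9],np.ones(len(q))];c=np.linalg.lstsq(A,q[:,2],rcond=None)[0];e=abs(q[:,2]-A@c);q=q[e<2.5*np.median(e)+.1]
    print("plane",c,len(q))
d=np.array([.912,-.41]);n=np.array([.41,.912])
q=P.reshape(-1,3);q=q[~np.isnan(q[:,0])];k=q[:,:2]-[526.5,-204.9];a=k@d;b=k@n
fit(q[(abs(a)<55)&(abs(b)<26)])
for s in(-1,1):
    m=(abs(s*a-74)<3)&(abs(b)<30);print("end",np.median(q[m,2]))
    for t in(-1,1):
        m=(abs(s*a-45)<6)&(abs(t*b-20)<6);print("corner",s,t,np.median(q[m,2]))
E
```

```text
time: 16.73
tool_pos: [526.4, -204.8, 33.9]
tcp_rot: [180.0, 0.0, -24.2]
ft_force: [-15.3, 7.9, 30.1]
finger_gap: -0.3
grip_force: 14.9
time: 17.6
tool_pos: [526.4, -204.8, 170.7]
tcp_rot: [180.0, -0.0, -24.3]
ft_force: [-1.3, 0.7, -1.4]
finger_gap: -0.2
grip_force: 0.0
{'time': np.float64(17.65), 'joint_pos': array([-26.46,   4.16,  95.32,  -0.  ,  80.63,  87.79]), 'tool_pos': array([ 525.75, -204.45,  169.48]), 'tcp_rot': array([-1.800e+02,  1.100e-01, -2.425e+01]), 'ft_force': array([-0.18,  0.1 , -1.1 ]), 'wrist_torque': array([-0.02, -0.04, -0.01]), 'grip_force': np.float64(0.0), 'finger_gap': np.float64(0.06)}
slab 0.98 [282 117 362 254] top 34.8 med [ 533.5 -207.7   33.6] c [ 526.5 -204.9] [ 60.1 118.8] yaw -24.26
rest 0.77 [278  89 367 273] top 34.3 med [ 579.3 -223.2   20.2] c [ 527.1 -205. ] [ 74.2 158.3] yaw -24.21
plane [  4.05127909  -1.82754418 176.42683354] 17179
end nan
corner -1 -1 33.698022480069184
corner -1 1 33.63157652323881
end 33.65050785886452
corner 1 -1 33.76533307680356
corner 1 1 33.57782423494605
  return _methods._mean(a, axis=axis, dtype=dtype,
  ret = ret.dtype.type(ret / rcount)
```

View pics/w6.png

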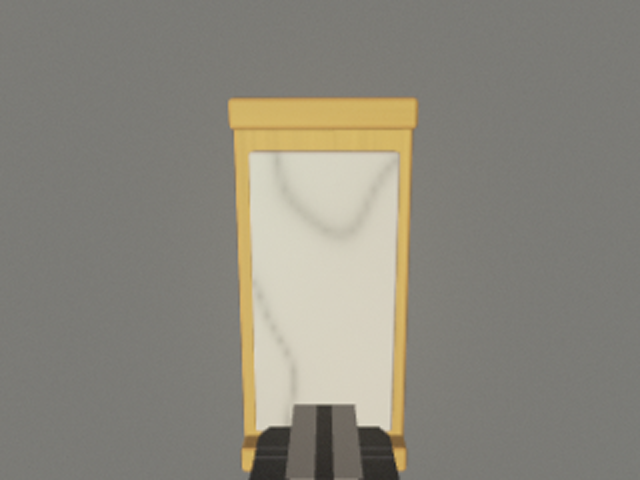

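The picture shows the slab in the brass rest with nothing touching it. All four slab corners measure 33.6–33.8 mm against 33.65 mm for the raised end, so it is flush, level and centred.

```bash
python3 -c "
from bench import r
print(r.hand_in())"
```

```text
the job is handed in; nothing more can be done
None
```

The middle-sized marble slab was laid on the brass rest's feet and pressed home, centred, level and flush with the raised end in view, and I handed the job in at about 18 s; no verdict came back.

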